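# Even up the mould cover

### The arm

A 6-joint arm with a two-finger parallel gripper is mounted at the origin on the work surface. World frame = base frame: x ahead of the robot, y to its left, z up, the work surface at z = 0. Lengths are in m, angles in rad, forces in N, time in s.
With the tool pointing down it reaches from about 0.15 to 0.775 m from the base axis. Payload 6.1 kg.
Tool frame: the origin (TCP) lies between the finger pads; the fingertips stand 17 mm ahead of it and the grasp point (between the pads) lies 2 mm behind it (ctrl.nose_length is the distance from the TCP to the fingertips, in m); z points along the fingers, y is the direction in which the jaws open and shut (so a half turn about z gives the same grasp; the last joint's range is limited). The gripper opens to 85 mm and grips with 20 to 120 N. Pads are 22 mm wide; open, the fingers measure 114 mm over their backs; the gripper's body (76 mm by 85 mm) begins 54 mm behind the grasp point. The pads swing forward as they close: fully open they stand 13 mm farther back than shut.
Start: joints at [-1.29, 0.126, -0.04, 1.405, 0, 1.571], TCP at [0.145, -0.504, 0.248] pointing down, gripper open.
Joint ranges: [-2.72, 2.72], [-0.95, 1.95], [-1.27, 1.35], [-1.78, 2.02], [-1.46, 1.47], [-3.14, 3.14]. Speed limits (rad/s): [2.39, 2.39, 3.01, 3.14, 3.14, 3.14].

### API

Orientations are given as [roll, pitch, yaw] about the fixed x, y, z axes, in that order (R = Rz(yaw) Ry(pitch) Rx(roll)).
In Python, from station import ctrl gives the robot as it stands. The module is installed in compiled form; this text tells all that it offers. Calls block until the motion is done:
- ctrl.goto(position, orientation): joint-space move of the TCP to a pose.
- ctrl.move_linear(position, max_speed=0.15, frame=None, stop_force=None): straight line of the TCP; frame=None keeps the orientation; max_speed is the mean speed in m/s. With stop_force (N) it stops when the force on the tool has changed by that much, and returns True; else False.
- ctrl.movej(angles): joint-space move.
- ctrl.ungrasp() and ctrl.close_gripper(): open the fingers fully, or close them until they stop; the grip force is fixed at half the most.
- ctrl.sleep(seconds).
- ctrl.solve_ik(position, orientation): joint angles nearest the present ones, or None.
- ctrl.sense(): the state.
- ctrl.capture(name): name is "scene" or "side" or "wrist"; returns a dict with "img" (384x512x3 uint8, red, green, blue), "fovy" (degrees; the focal length in pixels is half the picture's height over the tangent of half this angle, whatever the lens; pixels are square), "cx", "cy" (the principal point, pixels), "k1" (the pictures are not rectified: a ray, as slopes to the right and down, at radius r is drawn at 1 + k1 r^2 times it, then the intrinsics apply), "R" (3x3) and "t" (3): a world point X has camera coordinates R X + t; the wrist camera has in their place "tool_from_camera" (4x4, takes a point from camera to tool coordinates, whose origin is the TCP and whose axes are the flange's). Camera axes: x right, y down, z forward; pixel columns grow to the right and rows downward; lengths in m; the calibration is good to about 2 mm. A picture is of the moment at which its call begins: read the wrist's pose just before it. There is no depth.
A pose or a line that the arm cannot do raises ctrl.MotionError and nothing moves.
- ctrl.hand_in(): hands the job in, once; it reports no verdict.
Trained networks look in the newest picture that a camera, given by its name, has taken for a name from the list of things; names that differ only in an ending like _2 or _b are one class to them, and where a whole thing is asked for, a point or a joint stands for the part that bears it (a point fixed in the world has none). Each returns a list of dicts, best first, with "confidence" (0 to 1); they miss things now and then, are a little off and sometimes report something else, mostly with a low value. They report only what shows in the picture. A call takes as long as a camera call.
- ctrl.trace(camera, target): "pixels" (384x512 bool, what is visible of it) and "centre" ([column, row] as shares, 0 to 1, of the picture: columns of its width, rows of its height, amid what is visible of it).
- ctrl.pinpoint(camera, target): "centre" ([column, row] as shares, 0 to 1, of the picture: columns of its width, rows of its height: a listed point, or the origin of a listed thing).
The state is a dict: "time": time; "joint_positions": joint angles; "dq": joint speeds; "effort": joint torques, N m; "tool_pos": TCP position; "ee_rot": TCP orientation; "ft_force": force on the tool from outside, world axes, zero at the start; "ft_torque": the same for the moment, N m; "gripper_width": opening from 0.0 (shut) to 1.0 (fully open).
Only numpy, scipy, OpenCV 4.12 (cv2) and the standard library are available. Lean on these libraries where they do the work, as an engineer would, in place of code of your own. Each camera call takes 0.05 s, during which the arm holds its last target.

### The job

The cover of the tile mould is being drawn down evenly, corner against opposite corner, and two of its four orange bar knobs, on one diagonal, are already home with their bars pointing at the cover's centre. On the other diagonal one knob is half tightened and the one across from it is still slack: turn the slack one clockwise until it is fully home first, leaving the half-tightened one as it is meanwhile, and only then turn the half-tightened one fully home, so that the cover seats flat. Let go of both knobs at the end.

Things in the scene. Friction and masses are not known exactly. Their poses are not given: they have to be found in the camera images.
- slack_knob_grip (a point): Slack orange bar knob at a corner of a bolted-down mould with a 190 mm square steel cover (top 87 mm up), its bar nearly square to the line to the cover's centre. Bar 56 mm long, 14 thick, 34 tall, on a 34 mm wide black collar. Point: on the upright turning axis, 22 mm above the collar, 12 mm below the bar's top; x along the bar, y across it (grip across y), z up; turns with the knob.
- slack_knob (a joint): Turn of the slack knob in rad, growing clockwise seen from above: 0 fully slack, 1.4 fully home at a firm stop, its bar then pointing at the cover's centre along a white mark. Starts at 0 to 0.25. It does not rise or sink, stays where left, takes about 0.1 N m to turn.
- half_knob_grip (a point): Half-tightened orange bar knob, same shape and size, diagonally across the cover from the slack one (198 mm away), its bar 35 to 50 degrees short of pointing at the cover's centre. Point and axes as on the slack knob. The other two corner knobs, alike, are home already and fixed.
- half_knob (a joint): Turn of the half-tightened knob in rad, growing clockwise seen from above: 0 fully slack, 1.4 fully home at a firm stop, its bar then pointing at the cover's centre along a white mark. Starts at 0.55 to 0.8. It does not rise or sink, stays where left, takes about 0.1 N m to turn.

How it is judged:
On the way:
1. the slack knob is turned home (within 10 degrees of its stop) while the half-tightened one is still as it was (value of joint slack_knob above 1.22 rad and value of joint half_knob below 1 rad), for 0.2 s.
At the end, for the whole second after the job is handed in: Both knobs stand within 10 degrees (0.18 rad) of their stops (joint values above 1.22) and at rest, so the cover is flat (value of joint each of slack_knob, half_knob above 1.22 rad and velocity of joint each of slack_knob, half_knob below 0.1 rad/s); the robot touches nothing.
It fails at once if the half-tightened knob is turned on (past 1.0 rad) before the slack one is home (1.2 rad) (value of joint half_knob above 1 rad and value of joint slack_knob below 1.2 rad).
It also fails if it takes over 45 s, if anything falls off the work surface, if the arm or the gripper's body presses on something with over 40 N, if the wrist force passes 120 N, or if a joint passes its speed limit or range.

## Working session

There is one attempt and no reset: what is moved stays moved. The work goes in short steps, each a Python script; the robot and the scene stay as the last script left them, time stands still between calls to the robot, and variables do not carry over. Pictures are saved under pics/ and viewed, and the job is handed in when it is done.

```bash
mkdir -p pics
cat > h.py <<'E'
import numpy as np, cv2
from station import ctrl
from scipy.spatial.transform import Rotation as Ro
def cam(c,st=None):
    f=192/np.tan(np.radians(c['fovy'])/2)
    K=np.array([[f,0,c['cx']],[0,f,c['cy']],[0,0,1]]);d=np.array([c['k1'],0,0,0,0.])
    if 'R' in c: R,t=np.array(c['R']),np.array(c['t'])
    else:
        T=np.eye(4);T[:3,:3]=Ro.from_euler('xyz',st['ee_rot']).as_matrix() if np.size(st['ee_rot'])==3 else np.array(st['ee_rot']);T[:3,3]=st['tool_pos']
        M=np.linalg.inv(T@np.array(c['tool_from_camera']));R,t=M[:3,:3],M[:3,3]
    return K,d,R,t
def ray(C,px):
    K,d,R,t=C
    n=cv2.undistortPoints(np.array([[px]],float),K,d)[0,0]
    return -R.T@t, R.T@np.array([n[0],n[1],1])
def onz(C,px,z):
    o,v=ray(C,px);return o+v*(z-o[2])/v[2]
def tri(Cs,pxs):
    A=np.zeros((3,3));b=np.zeros(3);rs=[]
    for C,p in zip(Cs,pxs):
        o,v=ray(C,p);v=v/np.linalg.norm(v);P=np.eye(3)-np.outer(v,v);A+=P;b+=P@o;rs.append((o,P))
    X=np.linalg.solve(A,b);return X,[np.linalg.norm(P@(X-o)) for o,P in rs]
def proj(C,X):
    K,d,R,t=C
    return cv2.projectPoints(np.array([X],float),cv2.Rodrigues(R)[0],t,K,d)[0][0,0]
def save(n,img): cv2.imwrite('pics/'+n+'.png',cv2.cvtColor(img,cv2.COLOR_RGB2BGR))
E
python3 - <<'E'
from h import *
s=ctrl.sense();print(s)
Cs={}
for n in ['scene','side']:
    c=ctrl.capture(n);save(n+'0',c['img']);Cs[n]=cam(c)
    print(n,c['fovy'],c['k1'],-Cs[n][2].T@Cs[n][3])
    for t in ['slack_knob_grip','half_knob_grip']:
        r=ctrl.pinpoint(n,t);print(t,[(np.array(q['centre'])*[512,384],q['confidence']) for q in r])
        Cs[n,t]=[np.array(q['centre'])*[512,384] for q in r]
for t in ['slack_knob_grip','half_knob_grip']:
    for a in Cs['scene',t]:
        for b in Cs['side',t]: print(t,tri([Cs['scene'],Cs['side']],[a,b]))
print(ctrl.sense()['time'])
E
```

```text
{'time': 0.0, 'joint_positions': array([-1.28998668e+00,  1.26399617e-01, -4.05647399e-02,  1.40539325e+00,
       -6.85642305e-06,  1.57081876e+00]), 'dq': array([ 0.00053302, -0.0006177 ,  0.00066431, -0.0015901 , -0.00216504,
       -0.00022736]), 'effort': array([-1.53074288e-04, -4.35910463e+01,  3.52926600e+01,  1.72414508e-02,
       -6.74075682e-05,  1.11321094e-05]), 'tool_pos': array([ 0.14539416, -0.50409312,  0.24753796]), 'ee_rot': array([-3.14003137e+00,  6.89144611e-06,  2.80787217e-01]), 'ft_force': array([ 0.47188762,  0.16548956, -1.30117759]), 'ft_torque': array([ 0.016577  ,  0.00190467, -0.03645503]), 'gripper_width': 0.9997522649177726}
scene 45.12128121403494 -0.12925905880737618 [ 0.92048525 -0.07719389  0.68257391]
slack_knob_grip [(array([100.7104, 285.3888]), 0.7), (array([177.7152, 164.6976]), 0.63)]
half_knob_grip [(array([100.9152, 285.312 ]), 0.61)]
side 42.0084093711727 0.03459317243343817 [ 0.24908725 -0.46205767  0.76511593]
slack_knob_grip [(array([265.1136, 230.7072]), 0.66)]
half_knob_grip [(array([386.6112, 247.1808]), 0.57)]
slack_knob_grip (array([ 0.57916235, -0.13731766,  0.11148834]), [np.float64(0.09780466705151426), np.float64(0.0978046670515143)])
slack_knob_grip (array([ 0.50958567, -0.06658507,  0.13188163]), [np.float64(0.003589127190701699), np.float64(0.0035891271907016777)])
half_knob_grip (array([ 0.65578483, -0.19771993,  0.12171945]), [np.float64(0.004030102162899802), np.float64(0.0040301021628997985)])
0.3
```

View pics/scene0.png

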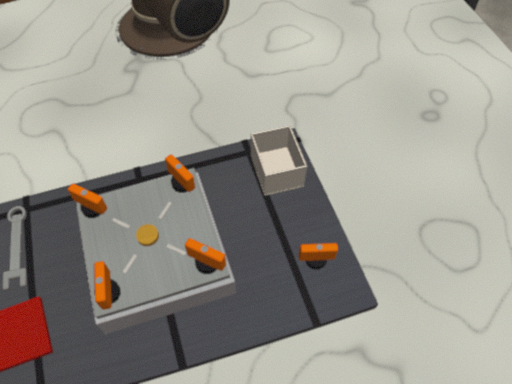

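View pics/side0.png

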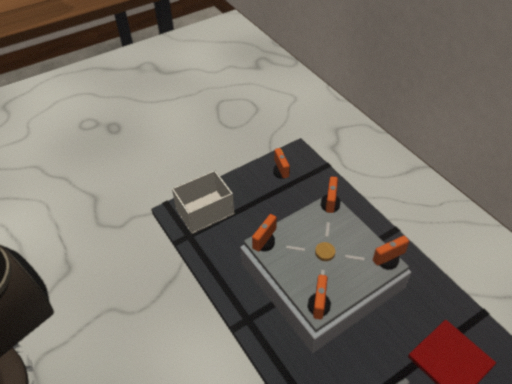

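Scene picture: four cover knobs at (87,199), (180,173), (205,254) and (102,285), plus a lone decoy knob at (318,252). The knobs at (87,199) and (205,254) lie along their marks, so they are home. The one at (180,173) is square to its mark (slack) and the one at (102,285) is half turned, which matches the networks' triangulated pair (196 mm apart). Next I'll take wrist views to refine this.

Run:
```python
from h import *
c=ctrl.capture('wrist');print(np.round(c['tool_from_camera'],3),c['fovy'],c['k1'])
import pickle
out=[]
for i,(p,yaw) in enumerate([((0.51,-0.07,0.30),0.28),((0.56,-0.13,0.36),0.28),((0.62,-0.19,0.30),0.28)]):
    try: ctrl.goto(p,[np.pi,0,yaw])
    except ctrl.MotionError as e: print(e);continue
    ctrl.sleep(0.2)
    s=ctrl.sense();c=ctrl.capture('wrist');save(f'w{i}',c['img']);C=cam(c,s)
    o={'C':C,'img':c['img']}
    for t in ['slack_knob_grip','half_knob_grip']:
        r=ctrl.pinpoint('wrist',t);o[t]=[(np.array(q['centre'])*[512,384],q['confidence']) for q in r]
        print(i,t,o[t],[onz(C,q[0],0.125) for q in o[t]])
    out.append(o)
pickle.dump(out,open('w.pkl','wb'));print(ctrl.sense()['time'])
```

```text
[[ 0.001 -0.948 -0.319  0.083]
 [ 1.     0.001 -0.    -0.   ]
 [ 0.001 -0.319  0.948 -0.125]
 [ 0.     0.     0.     1.   ]] 69.50150399410984 -0.016866273912667294
0 slack_knob_grip [(array([245.9136, 172.6848]), 0.65)] [array([ 0.51289129, -0.06550806,  0.125     ])]
0 half_knob_grip [(array([412.2112,  76.3008]), 0.77)] [array([ 0.65618956, -0.19974308,  0.125     ])]
1 slack_knob_grip [(array([196.4032, 183.7056]), 0.97)] [array([ 0.51334168, -0.06708079,  0.125     ])]
1 half_knob_grip [(array([326.4   , 103.4112]), 0.8)] [array([ 0.66005621, -0.19913635,  0.125     ])]
2 slack_knob_grip [(array([127.3856, 231.2064]), 0.58)] [array([ 0.51270133, -0.06633945,  0.125     ])]
2 half_knob_grip [(array([270.8992, 146.6112]), 0.61)] [array([ 0.65869875, -0.2026412 ,  0.125     ])]
4.425
```

Run:
```python
from h import *
import pickle
out=pickle.load(open('w.pkl','rb'))
G={}
for t in ['slack_knob_grip','half_knob_grip']:
    X,r=tri([o['C'] for o in out],[o[t][0][0] for o in out]);print(t,X,r);G[t]=X
print(np.linalg.norm(G['slack_knob_grip'][:2]-G['half_knob_grip'][:2]))
# rectified top-down at z=0.137 (bar top)
for zi,z in [('top',0.135)]:
  for i,o in enumerate(out):
    xs=np.linspace(0.45,0.75,600);ys=np.linspace(-0.3,0.0,600)
    # image: col = x grows right, row = -y
    XX,YY=np.meshgrid(xs,ys[::-1])
    K,d,R,t=o['C']
    P=np.stack([XX.ravel(),YY.ravel(),np.full(XX.size,z)],1)
    uv=cv2.projectPoints(P,cv2.Rodrigues(R)[0],t,K,d)[0].reshape(600,600,2).astype(np.float32)
    m=cv2.remap(o['img'],uv[...,0],uv[...,1],cv2.INTER_LINEAR);save(f'top{i}',m)
```

```text
slack_knob_grip [ 0.51264883 -0.06621954  0.12413372] [np.float64(0.0006591501584652275), np.float64(0.0008360739053482584), np.float64(0.0004195029430830976)]
half_knob_grip [ 0.65865404 -0.20244915  0.11843081] [np.float64(0.0011718366897019413), np.float64(0.002394924583895925), np.float64(0.0012644893436147444)]
0.1996898304161538
```

View pics/w1.png

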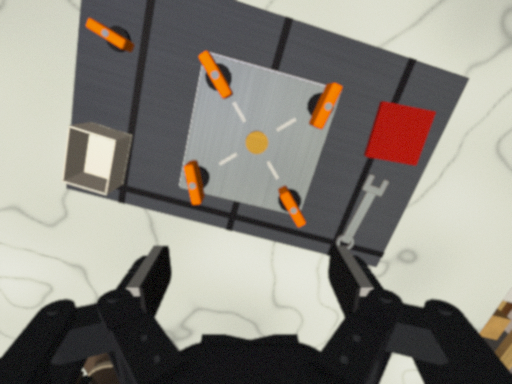

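View pics/top1.png

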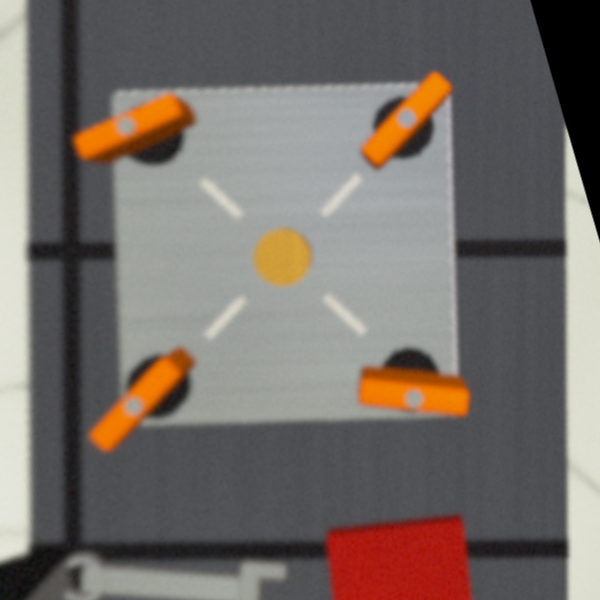

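The top-down rectification (0.5 mm/px) shows the slack bar at about +23° (about 68° from the mark line at −44°). The half-tightened bar is at about −5° (about 40° short). Grip heights come out at 0.118–0.124 m and the distance at 199.7 mm against 198 mm given. Next I move above the slack knob for a close check.

```bash
cat >> h.py <<'E'
def bar_angle(C,img,xy,z,name=None):
    xs=xy[0]+np.arange(-120,120)*.0005;ys=xy[1]-np.arange(-120,120)*.0005
    XX,YY=np.meshgrid(xs,ys);K,d,R,t=C
    P=np.stack([XX.ravel(),YY.ravel(),np.full(XX.size,z)],1)
    uv=cv2.projectPoints(P,cv2.Rodrigues(R)[0],t,K,d)[0].reshape(240,240,2).astype(np.float32)
    m=cv2.remap(img,uv[...,0],uv[...,1],cv2.INTER_LINEAR)
    if name: save(name,cv2.resize(m,(480,480)))
    hsv=cv2.cvtColor(m,cv2.COLOR_RGB2HSV);k=((hsv[...,0]<20)&(hsv[...,1]>180)&(hsv[...,2]>200)).astype(np.uint8)
    cs=cv2.findContours(k,0,2)[0];c=max(cs,key=cv2.contourArea);r=cv2.minAreaRect(c)
    b=cv2.boxPoints(r);e=max([b[1]-b[0],b[2]-b[1]],key=np.linalg.norm)
    a=np.degrees(np.arctan2(-e[1],e[0]));a=(a+90)%180-90
    return a,(xy[0]+(r[0][0]-120)*.0005,xy[1]-(r[0][1]-120)*.0005),np.array(r[1])*.5
E
python3 - <<'E'
from h import *
import pickle
out=pickle.load(open('w.pkl','rb'))
yaw=np.radians(23)
ctrl.goto((0.512,-0.0665,0.215),[np.pi,0,yaw]);ctrl.sleep(.2)
s=ctrl.sense();c=ctrl.capture('wrist');save('s1',c['img']);C=cam(c,s)
r=ctrl.pinpoint('wrist','slack_knob_grip');p=[(np.array(q['centre'])*[512,384],q['confidence']) for q in r];print(p)
o=out+[{'C':C,'slack_knob_grip':p}]
if p: print(tri([a['C'] for a in o],[a['slack_knob_grip'][0][0] for a in o]), onz(C,p[0][0],.122))
print(bar_angle(C,c['img'],(.512,-.0665),.134,'s1top'),s['joint_positions'],s['ft_force'],s['time'])
for i in range(3): print(bar_angle(out[i]['C'],out[i]['img'],(.512,-.0665),.134),bar_angle(out[i]['C'],out[i]['img'],(.657,-.201),.134))
E
```

```text
[(array([246.8864, 199.9872]), 0.88)]
(array([ 0.51254673, -0.06566923,  0.12230733]), [np.float64(0.0003288057861564521), np.float64(0.0011260941739989437), np.float64(0.001279619963293199), np.float64(0.002043397643184596)]) [ 0.51425009 -0.06451016  0.122     ]
(np.float32(24.537735), (0.5133824768066406, -0.06244495391845704), array([12.0632534 , 54.21542358])) [-1.30316134e-01  1.12711016e-01 -1.25885743e-01  1.33086630e+00
 -1.02942337e-04  2.61097190e+00] [-0.95708659 -0.21843687 -0.38191033] 5.3917
(np.float32(24.325577), (0.51348530960083, -0.06248266220092774), array([11.78968143, 53.96166992])) (np.float32(-6.2034454), (0.6571577606201172, -0.19859867095947267), array([53.56493759, 12.45922184]))
(np.float32(24.443954), (0.5267482757568359, -0.05654623413085938), array([11.54510212, 25.57302284])) (np.float32(-6.072464), (0.6570636711120605, -0.19850145721435547), array([53.99319839, 13.10689068]))
(np.float32(24.53772), (0.5135185775756836, -0.0623502197265625), array([12.37966728, 54.95701981])) (np.float32(-6.1701736), (0.6574126358032227, -0.19855812454223634), array([54.27833176, 13.51584339]))
```

View pics/s1.png

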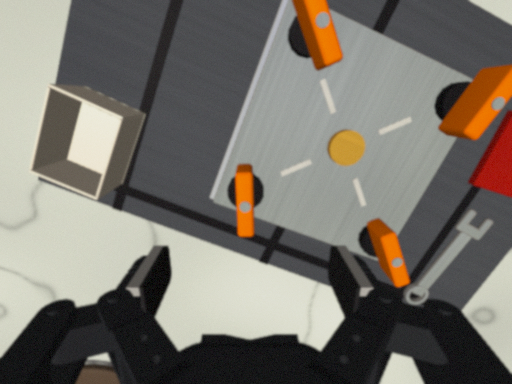

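View pics/s1top.png

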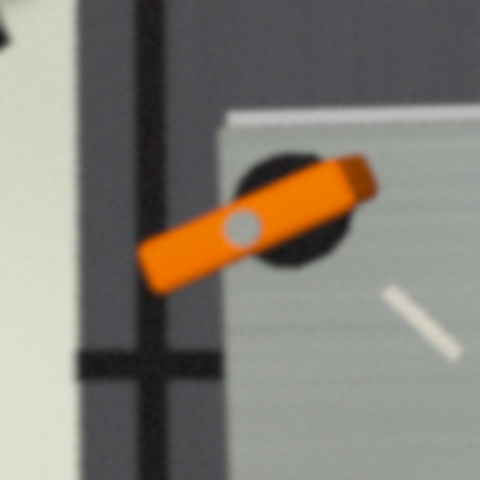

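The close view shows the slack bar cleanly, at 24.5°. The top-face centres are (0.513,−0.063) for the slack knob and (0.657,−0.1985) for the half-tightened one. They agree across views and are 198 mm apart, as the text says. The home direction is −43.4°. I'll grasp the slack knob now.

Run:
```python
from h import *
xy=(0.5132,-0.0630);yaw=np.radians(24.5)
q=ctrl.solve_ik((*xy,.123),[np.pi,0,yaw-np.pi]);print(q)
q=ctrl.sense()['joint_positions'];print(q)
# use flipped grasp (yaw-180) if joint range suits
from numpy import pi
for k in (0,1,-1):
  for d in (24.5,-45):
    print(k,d,ctrl.solve_ik((*xy,.123),[pi,0,np.radians(d)+k*pi]))
ctrl.goto((*xy,.215),[pi,0,yaw])
print(ctrl.move_linear((*xy,.123),max_speed=.08,stop_force=8))
s=ctrl.sense();print(s['tool_pos'],s['ft_force'])
ctrl.close_gripper();s=ctrl.sense();print(s['tool_pos'],s['ft_force'],s['ft_torque'],s['gripper_width'],s['time'])
```

```text
[-0.12214802  0.14102673 -0.29844877  1.13132082  0.         -0.54975369]
[-1.30198289e-01  1.12587475e-01 -1.26854963e-01  1.33083539e+00
 -4.01922848e-05  2.61096552e+00]
0 24.5 [-0.12214802  0.14102673 -0.29844877  1.13132082  0.          2.59183896]
0 -45 [-0.12214802  0.14102673 -0.29844877  1.13132082  0.         -2.47834251]
1 24.5 [-0.12214802  0.14102673 -0.29844877  1.13132082  0.         -0.54975369]
1 -45 [-0.12214802  0.14102673 -0.29844877  1.13132082  0.          0.66325014]
-1 24.5 [-0.12214802  0.14102673 -0.29844877  1.13132082  0.         -0.54975369]
-1 -45 [-0.12214802  0.14102673 -0.29844877  1.13132082  0.          0.66325014]
False
[ 0.51357732 -0.06304951  0.1235928 ] [-0.41544779 -0.30250728  0.20154461]
[ 0.51332536 -0.06324287  0.1232053 ] [ 0.11894767 -2.47395558  2.31997378] [-0.29775174  0.01298615  0.03986714] 0.15537641664716972 7.6917
```

The grasp fits, with an opening of about 13 mm and small forces. But joint 6 would run past its range while turning, so I'll regrasp with the half-turned tool.

```bash
cat >> h.py <<'E'
def turn(xy,z,a0,a1,lim=2.5,step=10):
    n=int(np.ceil(abs(a1-a0)/step))
    for a in np.linspace(a0,a1,n+1)[1:]:
        ctrl.goto((*xy,z),[np.pi,0,np.radians(a)+np.pi])
        s=ctrl.sense();y=np.degrees(s['ee_rot'][2]-np.pi);y=(y+90)%180-90
        print(round(a,1),round(y,1),np.round(s['ft_force'],1),np.round(s['ft_torque'],2),round(s['gripper_width'],3),round(s['time'],2))
        if abs(s['ft_torque'][2])>lim: print('limit');break
E
python3 - <<'E'
from h import *
pi=np.pi
xy=(0.5133,-0.0632);a=24.5
ctrl.ungrasp();ctrl.move_linear((*xy,.175),max_speed=.15)
ctrl.goto((*xy,.175),[pi,0,np.radians(a)+pi]);print(ctrl.sense()['joint_positions'])
print(ctrl.move_linear((*xy,.123),max_speed=.08,stop_force=8))
ctrl.close_gripper();s=ctrl.sense();print(s['tool_pos'],s['ft_force'],s['ft_torque'],s['gripper_width'],s['time'])
turn(xy,.123,a,-38,1.2)
E
```

```text
[-1.22505311e-01  1.21033885e-01 -2.05723934e-01  1.24418462e+00
 -3.06580403e-05 -5.49844121e-01]
False
[ 0.51339921 -0.06327817  0.12326072] [-8.37820981e-01 -1.48756881e-03  2.37195591e+00] [-0.06215279  0.12413386  0.00150555] 0.15462573944272381 12.9833
15.6 15.7 [-0.6 -1.5  2.7] [-0.16  0.13 -0.09] 0.152 13.26
6.6 6.9 [-0.  -2.2  3.6] [-0.32  0.16 -0.12] 0.149 13.53
-2.3 -1.9 [-1.5 -2.6  5.1] [-0.51  0.22 -0.11] 0.153 13.81
-11.2 -10.8 [-1.1 -4.7  5.8] [-0.72  0.16 -0.08] 0.154 14.08
-20.1 -19.8 [-1.  -3.7  5.3] [-0.76  0.25 -0.11] 0.152 14.36
-29.1 -28.7 [-1.5 -4.2  5. ] [-0.85  0.22 -0.06] 0.156 14.63
-38.0 -37.7 [-0.9 -3.5  5.8] [-0.81  0.25 -0.1 ] 0.152 14.91
```

Run:
```python
from h import *
xy=(0.5133,-0.0632)
turn(xy,.123,-38,-45.5,0.6,1.5)
ctrl.ungrasp();print(ctrl.move_linear((*xy,.215),max_speed=.15))
ctrl.sleep(.2);s=ctrl.sense();c=ctrl.capture('wrist');save('s2',c['img']);C=cam(c,s)
for z in(.134,):print(bar_angle(C,c['img'],xy,z,'s2top'))
print(bar_angle(C,c['img'],(.657,-.1985),.134,'h2top'),s['time'],s['ft_force'])
```

```text
-39.5 -39.1 [-1.2 -4.9  5.6] [-0.84  0.19 -0.09] 0.152 15.16
-41.0 -40.7 [-1.1 -4.6  5.6] [-0.88  0.22 -0.11] 0.157 15.41
-42.5 -42.2 [-2.5 -4.6  5.4] [-0.94  0.29 -0.11] 0.15 15.66
-44.0 -43.6 [-2.6 -4.6  5.1] [-0.94  0.27  0.04] 0.157 15.91
-45.5 -45.0 [-1.4 -5.4  6.1] [-1.    0.32  0.89] 0.153 16.16
limit
False
(np.float32(-43.66777), (0.5128097274780273, -0.06211837692260743), array([55.13941574, 12.6916008 ]))Traceback (most recent call last):
  File "<stdin>", line 7, in <module>
  File "h.py", line 35, in bar_angle
    cs=cv2.findContours(k,0,2)[0];c=max(cs,key=cv2.contourArea);r=cv2.minAreaRect(c)
                                    ~~~^^^^^^^^^^^^^^^^^^^^^^^^
ValueError: max() iterable argument is empty
```

View pics/s2.png

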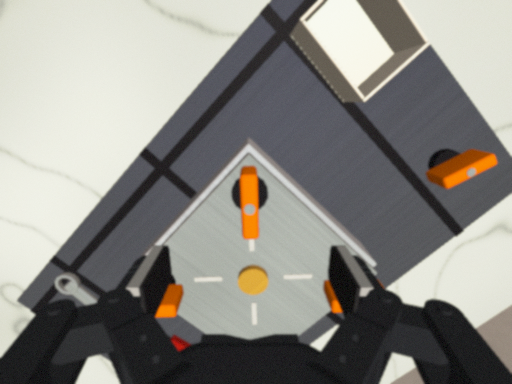

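View pics/s2top.png

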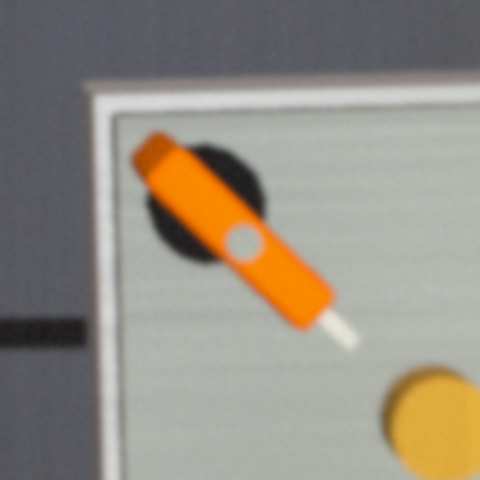

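The slack knob's bar lies along its white mark at (251,245) in the wrist view, at −43.7°, and the stop showed up as a moment jump of about 0.9 N m. Now the half-tightened one, with a look first.

Run:
```python
from h import *
xy=(0.657,-0.199);pi=np.pi
ctrl.goto((*xy,.215),[pi,0,np.radians(-6.2)+pi]);ctrl.sleep(.2)
s=ctrl.sense();c=ctrl.capture('wrist');save('h1',c['img']);C=cam(c,s)
print(bar_angle(C,c['img'],xy,.134,'h1top'),s['time'],s['ft_force'],s['joint_positions'])
```

```text
(np.float32(-5.906143), (0.6567891159057617, -0.19878852844238282), array([54.48509979, 12.27929878])) 18.9 [ 0.07365016 -0.54129379  0.42216   ] [-2.92872511e-01  4.42528139e-01  3.09052493e-01  1.43636934e+00
  8.47863270e-05 -1.85276179e-01]
```

View pics/h1.png

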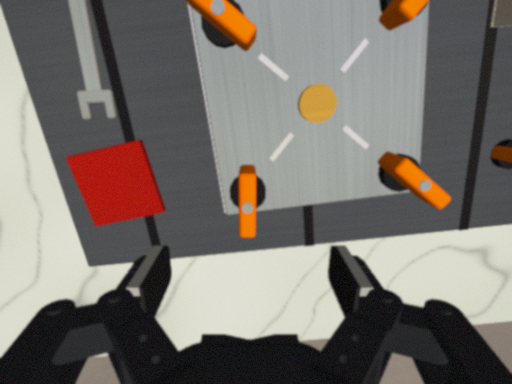

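The half-tightened knob is at (248,200), unmoved at −6°, and centred between the jaws.

Run:
```python
from h import *
xy=(0.6570,-0.1990)
print(ctrl.move_linear((*xy,.123),max_speed=.08,stop_force=8))
ctrl.close_gripper();s=ctrl.sense();print(s['tool_pos'],s['ft_force'],s['ft_torque'],s['gripper_width'],s['time'])
turn(xy,.123,-6,-39,1.2)
turn(xy,.123,-39,-46.5,0.6,1.5)
ctrl.ungrasp();print(ctrl.move_linear((*xy,.215),max_speed=.15))
ctrl.sleep(.2);s=ctrl.sense();c=ctrl.capture('wrist');save('h3',c['img']);C=cam(c,s)
print(bar_angle(C,c['img'],xy,.134,'h3top'),s['time'],s['ft_force'])
ctrl.goto((.56,-.13,.34),[np.pi,0,.28+np.pi]);ctrl.sleep(.2)
s=ctrl.sense();c=ctrl.capture('wrist');save('e',c['img']);C=cam(c,s)
for p in [(.5132,-.063),xy]:
    try: print(bar_angle(C,c['img'],p,.134))
    except Exception as e: print(e)
c=ctrl.capture('scene');save('e_scene',c['img']);print(ctrl.sense()['time'])
```

```text
False
[ 0.65693526 -0.19969404  0.12325515] [-0.36676927 -4.47039151  1.17566332] [-0.61055019  0.21696823  0.06215558] 0.1538205097645291 20.9
-14.2 -14.1 [-1.5 -5.   1.9] [-0.85  0.3  -0.13] 0.153 21.16
-22.5 -22.4 [-1.8 -4.9  2.5] [-0.94  0.26 -0.06] 0.155 21.43
-30.8 -30.6 [-0.2 -5.9  2.1] [-0.99  0.22 -0.1 ] 0.155 21.69
-39.0 -38.9 [-2.1 -5.3  2.4] [-1.    0.26 -0.09] 0.152 21.96
-40.5 -40.4 [-1.6 -5.4  2.2] [-0.99  0.27 -0.1 ] 0.148 22.21
-42.0 -41.9 [-1.7 -5.2  2.8] [-1.07  0.33 -0.03] 0.15 22.46
-43.5 -43.4 [-1.5 -6.3  3.1] [-1.04  0.3  -0.13] 0.155 22.71
-45.0 -44.7 [-0.8 -7.   1.6] [-1.19  0.25  0.7 ] 0.15 22.96
limit
False
(np.float32(-43.423447), (0.6566820411682129, -0.19861425399780275), array([54.9064827 , 12.35347176])) 24.6167 [ 0.20591998  0.10841031 -0.41930917]
(np.float32(-43.60282), (0.5130626632690429, -0.06261920166015625), array([54.55172348, 12.84482765]))
(np.float32(-43.363422), (0.6564955139160157, -0.19859298324584962), array([55.85883713, 12.82370281]))
25.9083
```

View pics/e.png

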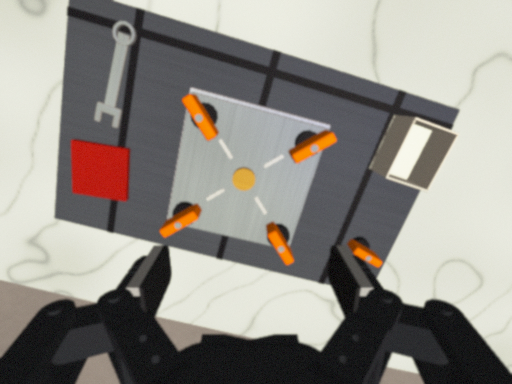

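All four bars, at (200,117), (313,147), (280,244) and (180,221), point at the yellow centre cap at (243,179). The gripper is open and clear of everything.

```bash
python3 -c "
from h import *
ctrl.hand_in();print(ctrl.sense()['time'])"
```

```text
the job is handed in; nothing more can be done
the job is handed in; nothing more can be done
```

I turned the slack knob fully home first, then the half-tightened one, let go of both, backed the arm away and handed the job in at about 26 s. The hand-in reports no verdict.

- **Slack knob:** turned from +24.5° to its stop, which showed as a moment of about 0.9 N m. The last wrist picture puts its bar at −43.6°, against a home direction of −43.4°.
- **Half-tightened knob:** it still stood at −6° when I came to it, as at the start. I turned it to its stop at about 0.7 N m, and it now reads −43.4°.
- **Final picture:** all four bars point at the cover's centre, and the open gripper is well clear. During the turns the wrist force stayed under about 10 N.

**Corrections and disagreements:**
- I had to release and regrasp the slack knob once with the tool half turned, because joint 6 would have run out of range. The knob was not turned in that first grasp.
- The network's grip points were 2 to 4 mm off the measured bar centres. I used the bar centres, which gave the 198 mm spacing stated in the task.
- One angle check in a mid-task picture failed because the fingers hid the half-tightened knob. I repeated it from above that knob.

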